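# Unhook the sample canister and open its press-and-twist cap

## Task

Lift the square sample canister up off the rail of its stand, holding it by its body and never by the cap, and stand it upright, fully down, in the yellow holder. Then let go, take the cap by its blue grip, push it down against its spring, turn it anticlockwise until you feel its stop, without forcing it, lift it out and set it standing upright (grip up) on the paper in the steel tray. Set things down rather than dropping them, and leave the amber bottle, the orange tube rack and the tip box where they are.

Things in the scene. Friction and masses are not known exactly. Their poses are not given: they have to be found in the camera images.
- canister: White and steel square canister, 60 x 60 mm, 110 mm tall, 0.3 to 0.5 kg, hanging upright on the stand. Origin: centre of its underside; z up through the mouth, x towards its hanger (and, hanging, along the stand's x). The flat sides at y = +/-30 mm are free for the fingers, which can straddle the narrower cap from above.
- hanger (a point): Lower end of the canister's hanger tongue, 49.5 mm along +x and 67 mm up from its origin. The hanger: a dark arm 30 mm wide, underside 89 mm up, reaching to x = 52 mm, and a 5 mm thick tongue going 22 mm down behind the rail. Raise the canister 30 mm or more, then draw it away along its -x.
- mouth (a point): Centre of the canister's mouth, 110 mm above its origin. Two opposite slots in the collar, marked red at the rim, let the lugs out; they lie within 15 deg of the canister's x axis, differently on each canister, so feel for the stop. A spring follower inside pushes the cap up: about 6 N locked, 12 N at the bottom, where pressing comes to a hard stop (15 N reaches it).
- cap: Blue cap, 52 mm tall, 0.07 to 0.12 kg. Origin: centre of the flat underside of its stem, on which it stands when free; z up. Stem 30 mm diameter, 0 to 24 mm up; disc 48 mm diameter, 24 to 30 mm up; grip bar above it. Locked, the origin is 94 mm above the canister's and its x axis is turned 60 deg clockwise (from above) from the canister's x.
- grip (a point): Centre of the cap's grip bar, 41 mm above the cap's origin. The bar is 40 mm long along the cap's x, 14 mm wide along y, and runs from 30 to 52 mm above the cap's origin.
- lugs (a point): On the cap's axis, level with its two lugs (along +/-x, 8 mm wide, out to 24 mm). Locked they sit behind 6 mm deep catch teeth: press over 6 mm (hard stop at 8 mm), stay pressed down and turn anticlockwise. The first 30 deg pass the teeth; somewhere from 45 to 75 deg the lugs reach the slots and meet a firm stop. They can leave within 8 deg before it. Over 1.5 N m there is forcing it.
- stand: Grey stand fixed to the bench. Origin: at bench level under the front face of its rail; x points away from the canister, whose back touches rail and lower bar, underside 40 mm above the bench. Posts 14 mm square at y = +/-50 mm, x = 5 to 19 mm, 140 mm high; base plate 130 mm wide (y), 12 mm thick, x = -40 to 100 mm.
- rail (a point): Middle of the top of the stand's steel rail, 129 mm above the bench; the rail runs along the stand's y, 100 mm long, 8 mm deep, 12 mm high.
- holder: Yellow holder fixed to the bench: a square pocket 66 x 66 mm inside, 78 x 78 mm outside, walls 36 mm high, with two screwed feet along its x axis. Origin: centre of its underside, sides along its x and y. The canister may stand in it in any of the four quarter turns; it keeps the canister from turning.
- holder_in (a point): Centre of the holder's inner floor, 6 mm above the bench; axes as the holder's.
- tray: Shallow steel tray fixed to the bench, 130 x 130 mm outside, walls 16 mm high and 4 mm thick, inner floor lined with white paper, 4 to 5 mm above the bench. Origin: centre of its underside.
- bottle: Bystander: amber bottle, 60 mm diameter, 150 mm tall, loose. Origin: centre of its underside.
- tube_rack: Bystander: orange tube rack, 80 x 130 mm, 42 mm tall with its tubes, loose. Origin: centre of its underside.
- tip_box: Bystander: blue tip box with a clear lid, 87 x 122 mm, 70 mm tall, loose. Origin: centre of its underside.
Not all that is in view belongs to the job. Of the things shaped like the holder, the yellow one is meant.

How it is judged:
By the outcome, as a careful person would: the job done as asked, in the order asked, and still so for the second after the job is handed in, with the robot touching nothing.
It also fails if it takes over 72 s, if anything falls off the work surface, if the arm or the gripper's body presses on something with over 40 N, if the wrist force passes 120 N, or if a joint passes its speed limit or range.

## Robot

A 7-joint arm with a two-finger parallel gripper is mounted at the origin on the work surface. World frame = base frame: x ahead of the robot, y to its left, z up, the work surface at z = 0. Lengths are in m, angles in rad, forces in N, time in s.
With the tool pointing down it reaches from about 0.4 to 0.925 m from the base axis. Payload 5.6 kg.
Tool frame: the origin (TCP) lies midway between the tips of the shut fingers; the grasp point (between the pads) lies 19 mm behind it; z points along the fingers, y is the line along which they close (so a half turn about z gives the same grasp; the last joint's range is limited). The gripper opens to 85 mm and grips with 20 to 120 N. Pads are 22 mm wide; open, the fingers measure 114 mm over their backs; the gripper's body (76 mm by 85 mm) begins 54 mm behind the grasp point. The pads swing forward as they close: fully open they stand 13 mm farther back than shut.
Start: joints at [-0.043, 0.468, -0.012, 1.603, 0.006, 1.071, -0.056], TCP at [0.65, -0, 0.231] pointing down, gripper open.
Joint ranges: [-2.53, 2.53], [-0.31, 2.02], [-1.57, 1.55], [0.28, 2.44], [-1.29, 4.43], [0.15, 1.84], [-2.92, 2.92]. Speed limits (rad/s): [2.57, 2.57, 3.14, 3.14, 3.14, 3.14, 3.14].

## Interface

Orientations are given as a unit quaternion [w, x, y, z].
In Python, from plant import observe, read_camera, camera_model, sign_off gives the robot as it stands.
- The arm moves only by the tool apply_moves, never from a script. Its argument "increments" is a list of rows, each an object with "delta_pos": the shift along the tool's x, y, z scaled (see below), a list of three; "twist": the turn, a rotation vector about the tool's x, y, z scaled (see below), a list of three; "jaw": the opening, from -1 (shut) to 1 (fully open), so that 0 is half open. In form: [{"delta_pos": [tx, ty, tz], "twist": [ax, ay, az], "jaw": jaw}, ...]. A call has exactly 10 rows; each row is the pose to reach, as a shift and turn from the pose commanded when the call began, along the tool's axes at that moment; what a row does not reach only later rows make up. The controller multiplies each number of a shift by 150 mm and each number of a turn by 30 degrees. A row lasts 1/10 s, in which the tool goes at most 50 mm and 8.59 degrees, less where a joint would pass 70% of its speed; a pose out of reach is approached as far as the arm can. A call with a number of a shift or a turn outside -1 to 1 is refused whole. A call with a gripper value outside its range is refused whole. The fingers move at their own pace and stop on an object; "force" is the grip in N (left out, the last holds). Time passes only in rows, so rows that repeat a pose let the fingers close, or fill a call up. It gives the time, the measured TCP pose, the force, the opening and the grip force at its end, in the units of the state.
- observe(): the state, without advancing time (a new reading comes with each control period).
- read_camera(name): name is "scene" or "side" or "wrist"; returns the picture (480x640x3 uint8, red, green, blue); there is no depth.
- camera_model(name): a dict with "fov_y" (degrees; the focal length in pixels is half the picture's height over the tangent of half this angle, whatever the lens; pixels are square), "cx", "cy" (the principal point, pixels), "extrinsics" (4x4, takes a point from world to camera coordinates); the wrist camera has in their place "T_tool_cam" (4x4, takes a point from camera to tool coordinates, whose origin is the TCP and whose axes are the flange's). Camera axes: x right, y down, z forward; pixel columns grow to the right and rows downward; lengths in m; the calibration is good to about 2 mm. A picture is of the moment at which its call begins: read the wrist's pose just before it. camera_model takes no time and is no camera call.
- sign_off(): hands the job in; it is judged then, once.
The state is a dict: "clock": time; "joint_pos": joint angles; "qvel": joint speeds; "effort": joint torques, N m; "eef_pos": TCP position; "tcp_rot": TCP orientation; "force": force on the tool from outside, world axes, zero at the start; "moment": the same for the moment, N m; "opening": finger opening in m; "gripper_force": force on a finger pad.
Only numpy, scipy, OpenCV 4.12 (cv2) and the standard library are available. Lean on these libraries where they do the work, as an engineer would, in place of code of your own. Each camera call takes 0.05 s, during which the arm holds its last target. There are 200 camera calls.

## Working session

There is one attempt and no reset: what is moved stays moved. The work goes in short steps, Python scripts to look and compute and a tool call to move; the robot and the scene stay as the last step left them, time stands still between calls to the robot, and variables do not carry over. Pictures are saved under pics/ and viewed, at most 10 in all, crops included, and the job is handed in when it is done.

Besides the shell and the picture viewer there is one more tool, called after "Request:" as a command line: name --argument value ..., lists and objects as JSON in quotes. apply_moves: Moves the arm, as the interface text tells. Its arguments: {"type":"object","properties":{"increments":{"type":"array"},"force":{"type":"number"}},"required":["increments"]}

```bash
mkdir -p pics; ls; python3 - <<'E'
from plant import *
import cv2,json
import numpy as np
np.set_printoptions(precision=4,suppress=True)
print(observe())
for n in("scene","side","wrist"):
    print(n,camera_model(n)); cv2.imwrite(f"pics/{n}0.png",read_camera(n)[:,:,::-1])
E
```

```text
pics
{'clock': 0.0, 'joint_pos': array([-0.043 ,  0.4684, -0.0116,  1.6037,  0.006 ,  1.0714, -0.0563]), 'qvel': array([-0.0002,  0.0021,  0.0011,  0.001 ,  0.0008, -0.0003, -0.001 ]), 'effort': array([ -0.0002, -53.2374,   0.0212, -25.1299,   0.0114,   0.0077,
        -0.    ]), 'eef_pos': array([ 0.6494, -0.0001,  0.2303]), 'tcp_rot': array([-0.0006,  0.7071,  0.7071, -0.0007]), 'force': array([-0.7221,  0.3053,  0.6235]), 'moment': array([ 0.0295,  0.0078, -0.0082]), 'gripper_force': 0.0, 'opening': 0.08557011810235135}
scene {'fov_y': 57.5571238475505, 'cx': 319.6430823295853, 'cy': 237.36474586114224, 'extrinsics': array([[ 0.7532,  0.6576, -0.0145, -0.3795],
       [ 0.5531, -0.6451, -0.5271, -0.2035],
       [-0.356 ,  0.389 , -0.8497,  1.2445],
       [ 0.    ,  0.    ,  0.    ,  1.    ]])}
side {'fov_y': 44.62053689324901, 'cx': 318.65683753212016, 'cy': 250.54421522810048, 'extrinsics': array([[ 0.9172, -0.3983,  0.014 , -0.4547],
       [-0.2605, -0.6256, -0.7354,  0.2373],
       [ 0.3016,  0.6708, -0.6775,  1.4012],
       [ 0.    ,  0.    ,  0.    ,  1.    ]])}
wrist {'fov_y': 59.471027719530234, 'cx': 314.79779735892146, 'cy': 244.79745437791817, 'T_tool_cam': array([[ 0.0001, -0.9521, -0.3058,  0.0772],
       [ 1.    ,  0.0004, -0.001 ,  0.    ],
       [ 0.0011, -0.3058,  0.9521, -0.1424],
       [ 0.    ,  0.    ,  0.    ,  1.    ]])}
```

View pics/scene0.png

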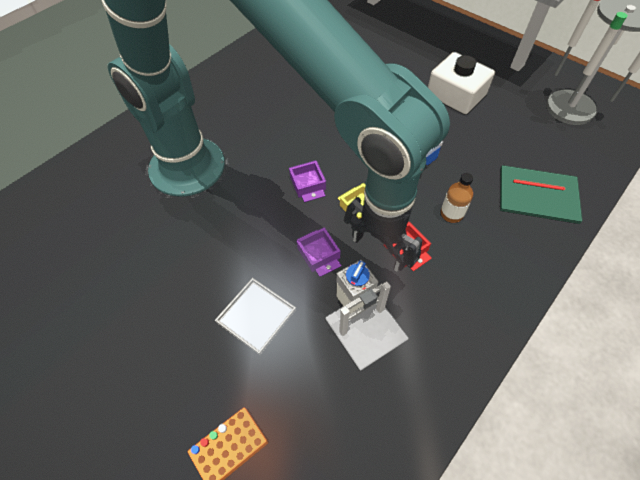

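View pics/side0.png

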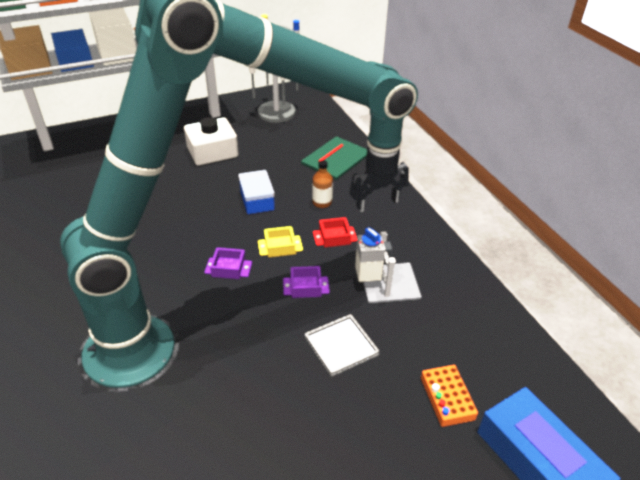

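```bash
cat > h.py <<'E'
import numpy as np,cv2
from plant import *
from scipy.spatial.transform import Rotation as R
np.set_printoptions(precision=4,suppress=True)
def cam(n,obs=None):
    m=camera_model(n); f=240/np.tan(np.radians(m["fov_y"]/2))
    K=np.array([[f,0,m["cx"]],[0,f,m["cy"]],[0,0,1]])
    if n=="wrist":
        T=np.eye(4);T[:3,:3]=R.from_quat(np.roll(obs["tcp_rot"],-1)).as_matrix();T[:3,3]=obs["eef_pos"]
        E=np.linalg.inv(T@m["T_tool_cam"])
    else:E=np.array(m["extrinsics"])
    return K,E
def onplane(c,uv,z):
    K,E=c; d=E[:3,:3].T@np.linalg.inv(K)@np.array([*uv,1.]); o=-E[:3,:3].T@E[:3,3]
    return o+d*(z-o[2])/d[2]
def proj(c,p):
    K,E=c; q=(E[:3,:3]@np.asarray(p,float).T).T+E[:3,3]; q=q@K.T; return q[...,:2]/q[...,2:]
E
python3 - <<'E'
from h import *
a=cv2.imread("pics/side0.png")[212:306,200:430];b=cv2.imread("pics/scene0.png")[255:345,320:440]
a=cv2.resize(a,None,fx=3.4,fy=3.4,interpolation=2);b=cv2.resize(b,None,fx=3,fy=3,interpolation=2)
o=np.zeros((600,800,3),np.uint8);o[:a.shape[0],:a.shape[1]]=a;o[325:325+b.shape[0],:b.shape[1]]=b
cv2.imwrite("pics/c1.png",o)
s=cam("scene")
t=np.array([onplane(s,p,.016) for p in [(216,318),(254,279),(295,311),(260,352)]]);print(t,t.mean(0))
E
```

```text
[[ 0.4156 -0.2537  0.016 ]
 [ 0.4106 -0.1292  0.016 ]
 [ 0.5391 -0.125   0.016 ]
 [ 0.5459 -0.2434  0.016 ]] [ 0.4778 -0.1878  0.016 ]
```

View pics/c1.png

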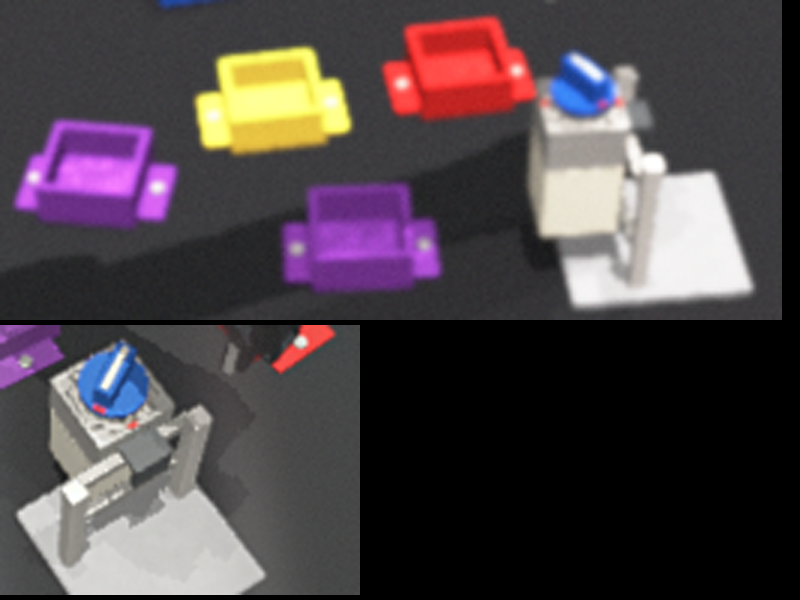

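```bash
python3 - <<'E'
from h import *
s=cam("scene");d=cam("side")
S=lambda x,y:(320+x/3,255+(y-325)/3)
D=lambda x,y:(200+x/3.4,212+y/3.4)
print("holder rim",np.array([onplane(d,D(*p),.036) for p in [(217,58),(315,48),(322,108),(230,120)]]))
print("can top scene",np.array([onplane(s,S(*p),.15) for p in [(50,380),(118,343),(172,405),(98,447)]]))
print("posts scene",np.array([onplane(s,S(*p),.14) for p in [(75,490),(197,412)]]))
print("posts side",np.array([onplane(d,D(*p),.14) for p in [(652,162),(625,73)]]))
print("disc scene",onplane(s,S(113,384),.124),onplane(s,S(113,384),.164))
print("grip ends",np.array([onplane(s,S(*p),.186) for p in [(102,398),(124,350)]]))
print("disc side",onplane(d,D(583,92),.164))
print("grip ends side",np.array([onplane(d,D(*p),.186) for p in [(563,60),(605,85)]]))
E
```

```text
holder rim [[0.4343 0.2547 0.036 ]
 [0.5154 0.2352 0.036 ]
 [0.4927 0.1621 0.036 ]
 [0.418  0.1773 0.036 ]]
can top scene [[ 0.5914 -0.0443  0.15  ]
 [ 0.6086  0.0081  0.15  ]
 [ 0.6654 -0.0055  0.15  ]
 [ 0.647  -0.0616  0.15  ]]
posts scene [[ 0.6524 -0.0914  0.14  ]
 [ 0.6791  0.0059  0.14  ]]
posts side [[ 0.6501 -0.0918  0.14  ]
 [ 0.6786  0.0028  0.14  ]]
disc scene [ 0.6186 -0.0075  0.124 ] [ 0.6295 -0.025   0.164 ]
grip ends [[ 0.6363 -0.0471  0.186 ]
 [ 0.6254 -0.0104  0.186 ]]
disc side [ 0.6249 -0.0278  0.164 ]
grip ends side [[ 0.6146 -0.0123  0.186 ]
 [ 0.6301 -0.0487  0.186 ]]
```

Request:
apply_moves --increments '[{"delta_pos": [-0.05,-0.04,-0.03],"twist": [0,0,-0.25],"jaw": 1},{"delta_pos": [-0.1,-0.08,-0.07],"twist": [0,0,-0.5],"jaw": 1},{"delta_pos": [-0.15,-0.12,-0.1],"twist": [0,0,-0.75],"jaw": 1},{"delta_pos": [-0.19,-0.16,-0.13],"twist": [0,0,-1],"jaw": 1},{"delta_pos": [-0.19,-0.16,-0.13],"twist": [0,0,-1],"jaw": 1},{"delta_pos": [-0.19,-0.16,-0.13],"twist": [0,0,-1],"jaw": 1},{"delta_pos": [-0.19,-0.16,-0.13],"twist": [0,0,-1],"jaw": 1},{"delta_pos": [-0.19,-0.16,-0.13],"twist": [0,0,-1],"jaw": 1},{"delta_pos": [-0.19,-0.16,-0.13],"twist": [0,0,-1],"jaw": 1},{"delta_pos": [-0.19,-0.16,-0.13],"twist": [0,0,-1],"jaw": 1}]'

```text
clock: 1.15
eef_pos: [0.626, -0.0282, 0.2506]
tcp_rot: [-0.0, 0.5, 0.866, -0.0]
force: [0.1, 0.4, 0.1]
opening: 0.0854
gripper_force: 0.0
```

Request:
apply_moves --increments '[{"delta_pos": [0,0,0],"twist": [0,0,-0.28],"jaw": 1},{"delta_pos": [0,0,0],"twist": [0,0,-0.56],"jaw": 1},{"delta_pos": [0,0,0],"twist": [0,0,-0.84],"jaw": 1},{"delta_pos": [0,0,0],"twist": [0,0,-1],"jaw": 1},{"delta_pos": [0,0,0],"twist": [0,0,-1],"jaw": 1},{"delta_pos": [0,0,0],"twist": [0,0,-1],"jaw": 1},{"delta_pos": [0,0,0],"twist": [0,0,-1],"jaw": 1},{"delta_pos": [0,0,0],"twist": [0,0,-1],"jaw": 1},{"delta_pos": [0,0,0],"twist": [0,0,-1],"jaw": 1},{"delta_pos": [0,0,0],"twist": [0,0,-1],"jaw": 1}]'

```text
clock: 2.15
eef_pos: [0.626, -0.0285, 0.2508]
tcp_rot: [0.0, 0.259, 0.966, -0.0]
force: [0.4, 0.2, 0.6]
opening: 0.0853
gripper_force: 0.0
```

Request:
apply_moves --increments '[{"delta_pos": [0,0,0],"twist": [0,0,-0.25],"jaw": 1},{"delta_pos": [0,0,0],"twist": [0,0,-0.47],"jaw": 1},{"delta_pos": [0,0,0],"twist": [0,0,-0.47],"jaw": 1},{"delta_pos": [0,0,0],"twist": [0,0,-0.47],"jaw": 1},{"delta_pos": [0,0,0],"twist": [0,0,-0.47],"jaw": 1},{"delta_pos": [0,0,0],"twist": [0,0,-0.47],"jaw": 1},{"delta_pos": [0,0,0],"twist": [0,0,-0.47],"jaw": 1},{"delta_pos": [0,0,0],"twist": [0,0,-0.47],"jaw": 1},{"delta_pos": [0,0,0],"twist": [0,0,-0.47],"jaw": 1},{"delta_pos": [0,0,0],"twist": [0,0,-0.47],"jaw": 1}]'

```text
clock: 3.15
eef_pos: [0.626, -0.0285, 0.2508]
tcp_rot: [0.0, 0.138, 0.99, -0.0]
force: [-0.6, 0.6, -0.3]
opening: 0.0853
gripper_force: 0.0
```

```bash
cat >> h.py <<'E'
def pose(o):
    M=R.from_quat(np.roll(o["tcp_rot"],-1)).as_matrix(); return o["eef_pos"],M,np.degrees(np.arctan2(M[1,1],M[0,1]))
def togo(o,xyz,psi):
    "scaled delta in tool axes to reach xyz with tool y at world angle psi (deg), tool down"
    p,M,_=pose(o); a=np.radians(psi); y=np.array([np.cos(a),np.sin(a),0]); z=np.array([0,0,-1.]); N=np.c_[np.cross(y,z),y,z]
    return M.T@(np.array(xyz)-p)/.15, np.degrees(R.from_matrix(M.T@N).as_rotvec())/30
E
python3 - <<'E'
from h import *
o=observe();im=read_camera("wrist")[:,:,::-1];cv2.imwrite("pics/w1.png",im)
print(o["clock"],pose(o),o["joint_pos"]); np.save("w1.npy",o,allow_pickle=True)
E
```

```text
3.15 (array([ 0.626 , -0.0285,  0.2508]), array([[-0.9617,  0.2742,  0.    ],
       [ 0.2742,  0.9617, -0.    ],
       [-0.    , -0.    , -1.    ]]), np.float64(74.08703989054068)) [ 0.1902  0.4295 -0.2653  1.6298  0.1229  1.0986  1.185 ]
```

View pics/w1.png

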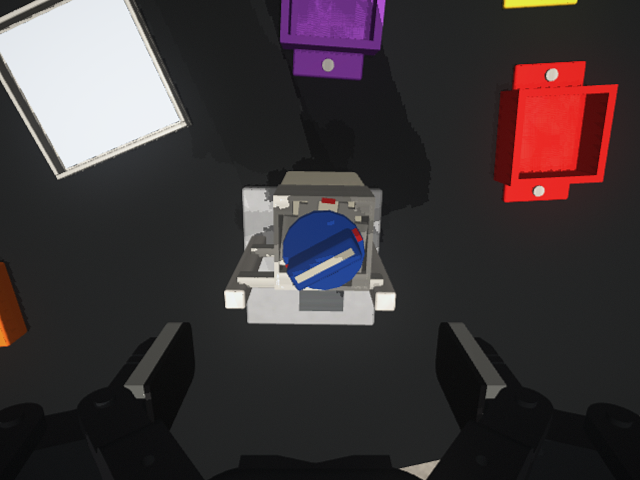

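```bash
python3 - <<'E'
from h import *
o=np.load("w1.npy",allow_pickle=True).item();w=cam("wrist",o)
P=lambda l,z:np.array([onplane(w,p,z) for p in l])
a=P([(235,299),(385,301)],.14);d=a[1]-a[0];print("posts",a,a.mean(0),np.linalg.norm(d),np.degrees(np.arctan2(d[1],d[0])))
yaw=np.radians(np.degrees(np.arctan2(d[1],d[0]))-90);x=np.array([np.cos(yaw),np.sin(yaw),0]);print("can from posts",a.mean(0)-.042*x)
c=P([(274,196),(373,196)],.15);print("top back corners",c,np.linalg.norm(c[1]-c[0]),"centre",c.mean(0)+.03*x)
print("disc",P([(322,250)],.164))
g=P([(298,279),(353,253)],.186);print("grip",g,g.mean(0))
E
```

```text
posts [[ 0.6503 -0.0915  0.14  ]
 [ 0.6788  0.0034  0.14  ]] [ 0.6646 -0.0441  0.14  ] 0.09909846518111061 73.24868352873345
can from posts [ 0.6243 -0.032   0.14  ]
top back corners [[ 0.5901 -0.0444  0.15  ]
 [ 0.606   0.0114  0.15  ]] 0.058014084608837155 centre [ 0.6267 -0.0252  0.15  ]
disc [[ 0.6253 -0.0253  0.164 ]]
grip [[ 0.6303 -0.0403  0.186 ]
 [ 0.6242 -0.0086  0.186 ]] [ 0.6272 -0.0245  0.186 ]
```

Request:
apply_moves --increments '[{"delta_pos": [0,0.016,0.15],"twist": [0,0,0.02],"jaw": 1},{"delta_pos": [0,0.016,0.3],"twist": [0,0,0.02],"jaw": 1},{"delta_pos": [0,0.016,0.45],"twist": [0,0,0.02],"jaw": 1},{"delta_pos": [0,0.016,0.6],"twist": [0,0,0.02],"jaw": 1},{"delta_pos": [0,0.016,0.75],"twist": [0,0,0.02],"jaw": 1},{"delta_pos": [0,0.016,0.83],"twist": [0,0,0.02],"jaw": 1},{"delta_pos": [0,0.016,0.885],"twist": [0,0,0.02],"jaw": 1},{"delta_pos": [0,0.016,0.885],"twist": [0,0,0.02],"jaw": 1},{"delta_pos": [0,0.016,0.885],"twist": [0,0,0.02],"jaw": 0.6},{"delta_pos": [0,0.016,0.885],"twist": [0,0,0.02],"jaw": 0.5}]' --force 70

```text
clock: 4.2
eef_pos: [0.6275, -0.0261, 0.1193]
tcp_rot: [0.001, 0.144, 0.99, 0.0]
force: [-0.0, -0.0, 1.1]
opening: 0.064
gripper_force: 0.5
```

Request:
apply_moves --increments '[{"delta_pos": [0,0,0],"twist": [0,0,0],"jaw": 0},{"delta_pos": [0,0,0],"twist": [0,0,0],"jaw": 0},{"delta_pos": [0,0,0],"twist": [0,0,0],"jaw": 0},{"delta_pos": [0,0,0],"twist": [0,0,0],"jaw": 0},{"delta_pos": [0,0,-0.02],"twist": [0,0,0],"jaw": 0},{"delta_pos": [0,0,-0.06],"twist": [0,0,0],"jaw": 0},{"delta_pos": [0,0,-0.1],"twist": [0,0,0],"jaw": 0},{"delta_pos": [0,0,-0.15],"twist": [0,0,0],"jaw": 0},{"delta_pos": [0,0,-0.2],"twist": [0,0,0],"jaw": 0},{"delta_pos": [0,0,-0.27],"twist": [0,0,0],"jaw": 0}]' --force 80

```text
clock: 5.2
eef_pos: [0.6263, -0.0263, 0.1589]
tcp_rot: [-0.0, 0.144, 0.99, -0.0]
force: [-0.2, -0.4, -4.2]
opening: 0.059
gripper_force: 86.4
```

```bash
python3 - <<'E'
from h import *
o=observe();print(pose(o),o["force"],o["moment"],o["opening"],o["gripper_force"])
print(togo(o,(.50,.013,.24),74))
E
```

```text
(array([ 0.6263, -0.0263,  0.1589]), array([[-0.9588,  0.2841, -0.0008],
       [ 0.2841,  0.9588, -0.    ],
       [ 0.0008, -0.0003, -1.    ]]), np.float64(73.49440849179643)) [-0.2057 -0.3642 -4.1554] [-0.0063 -0.0596 -0.0153] 0.058965646271325306 86.44456744194031
(array([ 0.8824,  0.0117, -0.5399]), array([-0.0005, -0.0015, -0.0169]))
```

Request:
apply_moves --increments '[{"delta_pos": [0,0,-0.1],"twist": [0,0,0],"jaw": 0},{"delta_pos": [0.1,0,-0.14],"twist": [0,0,0],"jaw": 0},{"delta_pos": [0.25,0,-0.14],"twist": [0,0,0],"jaw": 0},{"delta_pos": [0.4,0,-0.14],"twist": [0,0,0],"jaw": 0},{"delta_pos": [0.53,0.08,-0.14],"twist": [0,0,0],"jaw": 0},{"delta_pos": [0.66,0.25,-0.14],"twist": [0,0,0],"jaw": 0},{"delta_pos": [0.77,0.42,-0.14],"twist": [0,0,0],"jaw": 0},{"delta_pos": [0.84,0.56,-0.14],"twist": [0,0,0],"jaw": 0},{"delta_pos": [0.88,0.65,-0.14],"twist": [0,0,0],"jaw": 0},{"delta_pos": [0.88,0.65,-0.14],"twist": [0,0,0],"jaw": 0}]'

```text
clock: 6.2
eef_pos: [0.5279, 0.1074, 0.1806]
tcp_rot: [0.001, 0.142, 0.99, 0.001]
force: [-0.2, -0.5, -4.4]
opening: 0.0584
gripper_force: 87.0
```

```bash
python3 - <<'E'
from h import *
o=observe();im=read_camera("wrist")[:,:,::-1];s=read_camera("side")[:,:,::-1];cv2.imwrite("pics/w2.png",im);cv2.imwrite("pics/s2.png",s)
print(o["clock"],pose(o),o["joint_pos"],o["force"]); np.save("w2.npy",o,allow_pickle=True)
E
```

```text
6.2 (array([0.5279, 0.1074, 0.1806]), array([[-0.9599,  0.2803,  0.0015],
       [ 0.2803,  0.9599,  0.0012],
       [-0.0011,  0.0016, -1.    ]]), np.float64(73.71917632466824)) [ 0.0001  0.3674 -0.3199  1.9073  0.1452  0.8874  0.8949] [-0.2445 -0.4752 -4.3714]
```

View pics/w2.png

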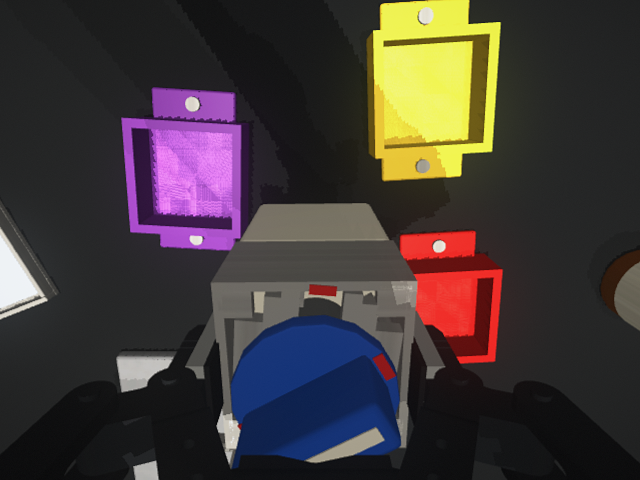

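```bash
python3 - <<'E'
from h import *
a=cv2.imread("pics/w2.png")[0:190,350:520]
cv2.imwrite("pics/c2.png",cv2.resize(a,None,fx=3,fy=3,interpolation=2))
E
```

```text
(no output)
```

View pics/c2.png

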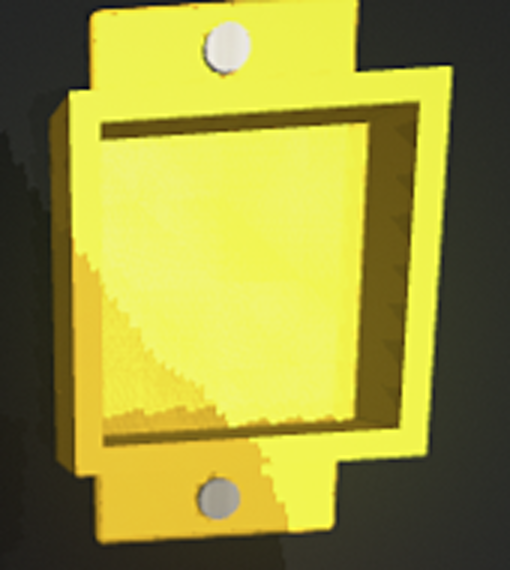

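```bash
python3 - <<'E'
from h import *
o=np.load("w2.npy",allow_pickle=True).item();w=cam("wrist",o);p,M,psi=pose(o)
P=lambda l,z:np.array([onplane(w,q,z) for q in l])
C=lambda l:[(350+x/3,y/3) for x,y in l]
for l in ([(70,91),(452,68),(428,456),(75,476)],[(100,125),(418,103),(401,428),(103,446)]):
    c=P(C(l),.036);e=np.roll(c,-1,0)-c;print(c.mean(0),np.linalg.norm(e,axis=1),np.degrees(np.arctan2(e[:,1],e[:,0])))
zo=p[2]-.0787
for l,z in (([(258,204),(376,204)],zo),([(215,284),(414,282)],zo+.11)):
    c=P(l,z);e=c[1]-c[0];print("can",M.T@(c.mean(0)-p),np.linalg.norm(e),np.degrees(np.arctan2(e[1],e[0])),psi)
E
```

```text
[0.4648 0.2054 0.036 ] [0.0781 0.078  0.0788 0.0781] [  76.8559  -12.4658 -103.0853  166.9893]
[0.4648 0.2053 0.036 ] [0.0655 0.0654 0.0661 0.0651] [  77.3465  -12.305  -102.8943  167.1708]
can [ 0.0302 -0.      0.0787] 0.06322934866573371 73.70069508829755 73.71917632466824
can [ 0.031  -0.0013 -0.0313] 0.05689946460771624 74.3024740068046 73.71917632466824
```

```bash
python3 - <<'E'
from h import *
o=observe();print(togo(o,(.4648,.2054,.145),77.1))
E
```

```text
(array([0.5983, 0.5283, 0.232 ]), array([-0.0012,  0.0017, -0.1207]))
```

Request:
apply_moves --increments '[{"delta_pos": [0.09,0.08,0],"twist": [0,0,-0.03],"jaw": 0},{"delta_pos": [0.2,0.18,0],"twist": [0,0,-0.06],"jaw": 0},{"delta_pos": [0.32,0.28,0.05],"twist": [0,0,-0.09],"jaw": 0},{"delta_pos": [0.44,0.39,0.1],"twist": [0,0,-0.12],"jaw": 0},{"delta_pos": [0.54,0.475,0.17],"twist": [0,0,-0.12],"jaw": 0},{"delta_pos": [0.598,0.528,0.21],"twist": [-0.001,0.002,-0.12],"jaw": 0},{"delta_pos": [0.598,0.528,0.232],"twist": [-0.001,0.002,-0.12],"jaw": 0},{"delta_pos": [0.598,0.528,0.232],"twist": [-0.001,0.002,-0.12],"jaw": 0},{"delta_pos": [0.598,0.528,0.232],"twist": [-0.001,0.002,-0.12],"jaw": 0},{"delta_pos": [0.598,0.528,0.232],"twist": [-0.001,0.002,-0.12],"jaw": 0}]'

```text
clock: 7.3
eef_pos: [0.4652, 0.2053, 0.1451]
tcp_rot: [-0.0, 0.113, 0.994, 0.0]
force: [0.5, 0.0, -4.6]
opening: 0.0588
gripper_force: 86.9
```

```bash
python3 - <<'E'
from h import *
o=observe();print(pose(o),o["force"],togo(o,(.4648,.2054,.0847),77.1))
E
```

```text
(array([0.4652, 0.2053, 0.1451]), array([[-0.9743,  0.2252,  0.    ],
       [ 0.2252,  0.9743,  0.0006],
       [ 0.0001,  0.0006, -1.    ]]), np.float64(76.98726884334873)) [ 0.5254  0.0311 -4.6255] (array([ 0.0025, -0.    ,  0.4024]), array([ 0.0012, -0.0003, -0.0038]))
```

Down in two steps, checking force before contact.

Request:
apply_moves --increments '[{"delta_pos": [0,0,0.06],"twist": [0,0,0],"jaw": 0},{"delta_pos": [0,0,0.12],"twist": [0,0,0],"jaw": 0},{"delta_pos": [0,0,0.18],"twist": [0,0,0],"jaw": 0},{"delta_pos": [0,0,0.22],"twist": [0,0,0],"jaw": 0},{"delta_pos": [0,0,0.26],"twist": [0,0,0],"jaw": 0},{"delta_pos": [0,0,0.29],"twist": [0,0,0],"jaw": 0},{"delta_pos": [0,0,0.32],"twist": [0,0,0],"jaw": 0},{"delta_pos": [0,0,0.35],"twist": [0,0,0],"jaw": 0},{"delta_pos": [0,0,0.37],"twist": [0,0,0],"jaw": 0},{"delta_pos": [0,0,0.37],"twist": [0,0,0],"jaw": 0}]'

```text
clock: 8.3
eef_pos: [0.464, 0.2061, 0.0889]
tcp_rot: [-0.001, 0.112, 0.994, 0.0]
force: [-0.4, 0.0, -4.2]
opening: 0.0587
gripper_force: 86.9
```

Request:
apply_moves --increments '[{"delta_pos": [0,0,0.008],"twist": [0,0,0],"jaw": 0},{"delta_pos": [0,0,0.016],"twist": [0,0,0],"jaw": 0},{"delta_pos": [0,0,0.024],"twist": [0,0,0],"jaw": 0},{"delta_pos": [0,0,0.03],"twist": [0,0,0],"jaw": 0},{"delta_pos": [0,0,0.034],"twist": [0,0,0],"jaw": 0},{"delta_pos": [0,0,0.036],"twist": [0,0,0],"jaw": 0},{"delta_pos": [0,0,0.038],"twist": [0,0,0],"jaw": 0},{"delta_pos": [0,0,0.038],"twist": [0,0,0],"jaw": 0},{"delta_pos": [0,0,0.038],"twist": [0,0,0],"jaw": 0},{"delta_pos": [0,0,0.038],"twist": [0,0,0],"jaw": 0}]'

```text
clock: 9.3
eef_pos: [0.4645, 0.2064, 0.086]
tcp_rot: [0.0, 0.112, 0.994, -0.0]
force: [-6.0, -2.4, 18.5]
opening: 0.0586
gripper_force: 89.8
```

Request:
apply_moves --increments '[{"delta_pos": [0,0,-0.005],"twist": [0,0,0],"jaw": 0},{"delta_pos": [0,0,-0.005],"twist": [0,0,0],"jaw": 0.5},{"delta_pos": [0,0,-0.005],"twist": [0,0,0],"jaw": 0.75},{"delta_pos": [0,0,-0.005],"twist": [0,0,0],"jaw": 1},{"delta_pos": [0,0,-0.005],"twist": [0,0,0],"jaw": 1},{"delta_pos": [0,0,-0.005],"twist": [0,0,0],"jaw": 1},{"delta_pos": [0,0,-0.005],"twist": [0,0,0],"jaw": 1},{"delta_pos": [0,0,-0.1],"twist": [0,0,0],"jaw": 1},{"delta_pos": [0,0,-0.25],"twist": [0,0,0],"jaw": 1},{"delta_pos": [0,0,-0.4],"twist": [0,0,0],"jaw": 1}]'

```text
clock: 10.3
eef_pos: [0.4641, 0.2063, 0.1449]
tcp_rot: [-0.001, 0.112, 0.994, 0.0]
force: [0.2, 0.5, -0.5]
opening: 0.0854
gripper_force: 0.0
```

Request:
apply_moves --increments '[{"delta_pos": [0,0,-0.15],"twist": [0,0,0.25],"jaw": 1},{"delta_pos": [0,0,-0.3],"twist": [0,0,0.5],"jaw": 1},{"delta_pos": [0,0,-0.4],"twist": [0,0,0.75],"jaw": 1},{"delta_pos": [0,0,-0.4],"twist": [0,0,1],"jaw": 1},{"delta_pos": [0,0,-0.4],"twist": [0,0,1],"jaw": 1},{"delta_pos": [0,0,-0.4],"twist": [0,0,1],"jaw": 1},{"delta_pos": [0,0,-0.4],"twist": [0,0,1],"jaw": 1},{"delta_pos": [0,0,-0.4],"twist": [0,0,1],"jaw": 1},{"delta_pos": [0,0,-0.4],"twist": [0,0,1],"jaw": 1},{"delta_pos": [0,0,-0.4],"twist": [0,0,1],"jaw": 1}]'

```text
clock: 11.3
eef_pos: [0.4643, 0.206, 0.2033]
tcp_rot: [-0.001, 0.366, 0.931, 0.0]
force: [0.2, -0.4, 0.2]
opening: 0.0852
gripper_force: 0.0
```

```bash
python3 - <<'E'
from h import *
o=observe();im=read_camera("wrist")[:,:,::-1];s=read_camera("side")[:,:,::-1];cv2.imwrite("pics/w3.png",im)
print(o["clock"],pose(o),o["joint_pos"],o["force"],o["moment"]); np.save("w3.npy",o,allow_pickle=True)
a=cv2.resize(im,(533,400)); 
b=cv2.resize(s[205:285,235:325],None,fx=2.9,fy=2.9,interpolation=2)
c=np.zeros((400,800,3),np.uint8);c[:,:533]=a;c[:b.shape[0],533:533+b.shape[1]]=b;cv2.imwrite("pics/c3.png",c)
E
```

```text
11.3 (array([0.4643, 0.206 , 0.2033]), array([[-0.7327,  0.6805, -0.0013],
       [ 0.6805,  0.7327,  0.0006],
       [ 0.0014, -0.0004, -1.    ]]), np.float64(47.11335953649561)) [-0.2375  0.2845 -0.2872  1.9577  0.099   0.9138  0.2478] [ 0.238  -0.4176  0.185 ] [-0.0204  0.02    0.0367]
```

View pics/c3.png

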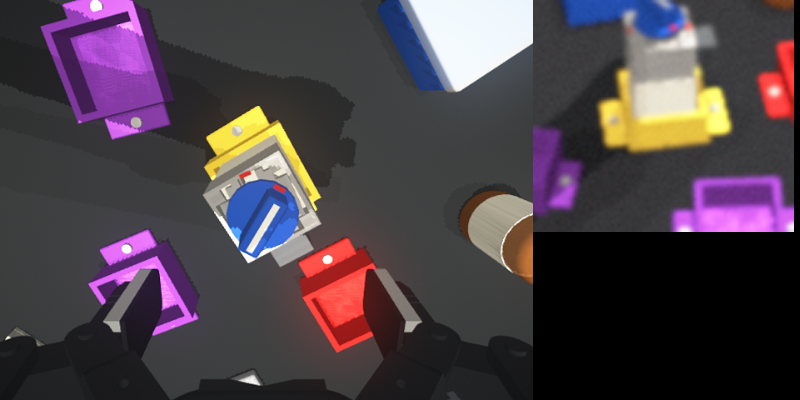

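```bash
python3 - <<'E'
from h import *
o=np.load("w3.npy",allow_pickle=True).item();w=cam("wrist",o)
P=lambda l,z:np.array([onplane(w,np.array(q)*1.2,z) for q in l])
g=P([(245,253),(280,208)],.152);e=g[1]-g[0];print(g,g.mean(0),np.linalg.norm(e),np.degrees(np.arctan2(e[1],e[0])))
print("disc",P([(262,219)],.130), "top corners",P([(204,193),(272,138),(321,215),(248,263)],.116),P([(204,193),(272,138),(321,215),(248,263)],.116).mean(0))
o=observe();print(togo(o,(.466,.206,.150),17))
E
```

```text
[[0.4679 0.1868 0.152 ]
 [0.461  0.2217 0.152 ]] [0.4644 0.2043 0.152 ] 0.03558466658105259 101.25800456075461
disc [[0.4647 0.2039 0.13  ]] top corners [[0.4277 0.1842 0.116 ]
 [0.4318 0.2433 0.116 ]
 [0.4942 0.2325 0.116 ]
 [0.4865 0.1697 0.116 ]] [0.4601 0.2074 0.116 ]
(array([-0.0091,  0.0073,  0.3561]), array([-0.0011, -0.0023,  1.0036]))
```

Request:
apply_moves --increments '[{"delta_pos": [0,-0.01,0],"twist": [0,0,0.25],"jaw": 0},{"delta_pos": [0,-0.01,0],"twist": [0,0,0.5],"jaw": 0},{"delta_pos": [0,-0.01,0.05],"twist": [0,0,0.75],"jaw": 0},{"delta_pos": [-0.005,-0.008,0.1],"twist": [0,0,1],"jaw": -0.2},{"delta_pos": [-0.005,-0.008,0.15],"twist": [0,0,1],"jaw": -0.2},{"delta_pos": [-0.005,-0.008,0.2],"twist": [0,0,1],"jaw": -0.2},{"delta_pos": [-0.005,-0.008,0.2],"twist": [0,0,1],"jaw": -0.2},{"delta_pos": [-0.005,-0.008,0.2],"twist": [0,0,1],"jaw": -0.2},{"delta_pos": [-0.005,-0.008,0.2],"twist": [0,0,1],"jaw": -0.2},{"delta_pos": [-0.005,-0.008,0.2],"twist": [0,0,1],"jaw": -0.2}]'

```text
clock: 12.4
eef_pos: [0.4643, 0.2048, 0.1739]
tcp_rot: [-0.0, 0.594, 0.804, 0.0]
force: [0.2, -0.9, -0.2]
opening: 0.034
gripper_force: 0.0
```

```bash
python3 - <<'E'
from h import *
o=observe();im=read_camera("wrist")[:,:,::-1];cv2.imwrite("pics/w4.png",im)
print(o["clock"],pose(o),o["opening"]); np.save("w4.npy",o,allow_pickle=True)
print(togo(o,(.4645,.2045,.134),14))
E
```

```text
12.4 (array([0.4643, 0.2048, 0.1739]), array([[-0.2943,  0.9557, -0.0003],
       [ 0.9557,  0.2943,  0.001 ],
       [ 0.001 ,  0.    , -1.    ]]), np.float64(17.11417736630216)) 0.03398345152293084
(array([-0.0026,  0.0008,  0.2657]), array([ 0.    , -0.002 ,  0.1038]))
```

View pics/w4.png

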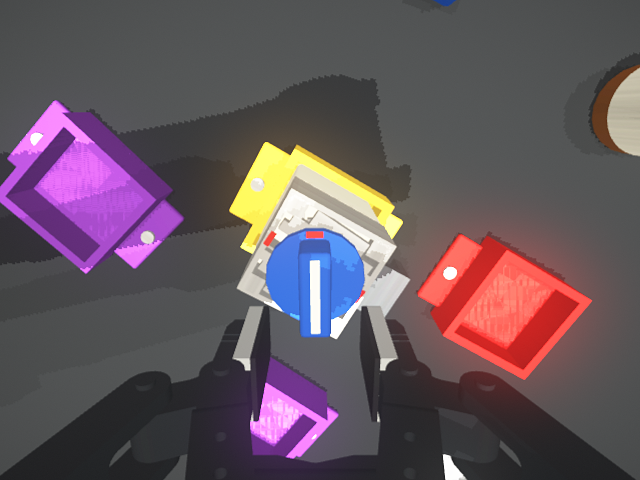

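Request:
apply_moves --increments '[{"delta_pos": [0,0,0.08],"twist": [0,0,0],"jaw": -0.2},{"delta_pos": [0,0,0.16],"twist": [0,0,0],"jaw": -0.2},{"delta_pos": [0,0,0.22],"twist": [0,0,0],"jaw": -0.2},{"delta_pos": [0,0,0.266],"twist": [0,0,0],"jaw": -0.2},{"delta_pos": [0,0,0.266],"twist": [0,0,0],"jaw": -0.2},{"delta_pos": [0,0,0.266],"twist": [0,0,0],"jaw": -0.6},{"delta_pos": [0,0,0.266],"twist": [0,0,0],"jaw": -1},{"delta_pos": [0,0,0.266],"twist": [0,0,0],"jaw": -1},{"delta_pos": [0,0,0.266],"twist": [0,0,0],"jaw": -1},{"delta_pos": [0,0,0.266],"twist": [0,0,0],"jaw": -1}]' --force 80

```text
clock: 13.45
eef_pos: [0.4643, 0.2049, 0.134]
tcp_rot: [-0.0, 0.594, 0.804, 0.0]
force: [0.5, 0.5, -0.2]
opening: 0.012
gripper_force: 78.7
```

```bash
python3 - <<'E'
from h import *
o=observe();print(pose(o),o["force"],o["moment"],o["opening"],o["gripper_force"])
E
```

```text
(array([0.4643, 0.2049, 0.134 ]), array([[-0.2939,  0.9558, -0.0001],
       [ 0.9558,  0.2939,  0.0011],
       [ 0.0011,  0.0002, -1.    ]]), np.float64(17.092401132371464)) [ 0.4588  0.4751 -0.1564] [0.0062 0.0119 0.0571] 0.011969240832932437 78.72906804084778
```

Request:
apply_moves --increments '[{"delta_pos": [0,0,0.01],"twist": [0,0,0],"jaw": -1},{"delta_pos": [0,0,0.02],"twist": [0,0,0],"jaw": -1},{"delta_pos": [0,0,0.03],"twist": [0,0,0],"jaw": -1},{"delta_pos": [0,0,0.04],"twist": [0,0,0],"jaw": -1},{"delta_pos": [0,0,0.047],"twist": [0,0,0],"jaw": -1},{"delta_pos": [0,0,0.052],"twist": [0,0,0],"jaw": -1},{"delta_pos": [0,0,0.054],"twist": [0,0,0],"jaw": -1},{"delta_pos": [0,0,0.054],"twist": [0,0,0],"jaw": -1},{"delta_pos": [0,0,0.054],"twist": [0,0,0],"jaw": -1},{"delta_pos": [0,0,0.054],"twist": [0,0,0],"jaw": -1}]'

```text
clock: 14.45
eef_pos: [0.4644, 0.205, 0.1267]
tcp_rot: [-0.0, 0.594, 0.804, 0.0]
force: [-2.4, -1.4, 10.2]
opening: 0.0119
gripper_force: 80.1
```

```bash
python3 - <<'E'
from h import *
o=observe();print(pose(o),o["force"],o["moment"],o["opening"],o["gripper_force"])
E
```

```text
(array([0.4644, 0.205 , 0.1267]), array([[-0.294 ,  0.9558,  0.0001],
       [ 0.9558,  0.294 ,  0.0009],
       [ 0.0009,  0.0004, -1.    ]]), np.float64(17.09577027997636)) [-2.4136 -1.4455 10.1943] [-0.3177  0.6433 -0.0126] 0.011906953101308909 80.1403284072876
```

Request:
apply_moves --increments '[{"delta_pos": [0,0,0.006],"twist": [0,0,-0.05],"jaw": -1},{"delta_pos": [0,0,0.006],"twist": [0,0,-0.15],"jaw": -1},{"delta_pos": [0,0,0.006],"twist": [0,0,-0.26],"jaw": -1},{"delta_pos": [0,0,0.006],"twist": [0,0,-0.38],"jaw": -1},{"delta_pos": [0,0,0.006],"twist": [0,0,-0.5],"jaw": -1},{"delta_pos": [0,0,0.006],"twist": [0,0,-0.62],"jaw": -1},{"delta_pos": [0,0,0.006],"twist": [0,0,-0.74],"jaw": -1},{"delta_pos": [0,0,0.006],"twist": [0,0,-0.85],"jaw": -1},{"delta_pos": [0,0,0.006],"twist": [0,0,-0.95],"jaw": -1},{"delta_pos": [0,0,0.006],"twist": [0,0,-1],"jaw": -1}]'

```text
clock: 15.45
eef_pos: [0.4657, 0.2059, 0.1264]
tcp_rot: [0.001, 0.365, 0.931, 0.002]
force: [-0.2, 0.1, 10.9]
opening: 0.0121
gripper_force: 80.3
```

```bash
python3 - <<'E'
from h import *
o=observe();print(pose(o),o["force"],o["moment"],o["opening"],o["gripper_force"])
E
```

```text
(array([0.4657, 0.2059, 0.1264]), array([[-0.7335,  0.6797,  0.0032],
       [ 0.6797,  0.7335,  0.0029],
       [-0.0004,  0.0043, -1.    ]]), np.float64(47.18017329396868)) [-0.2116  0.0977 10.8683] [ 0.1198  0.1339 -0.0691] 0.012056445584025008 80.30874252319336
```

Request:
apply_moves --increments '[{"delta_pos": [0,0,0],"twist": [0,0,-0.05],"jaw": -1},{"delta_pos": [0,0,0],"twist": [0,0,-0.12],"jaw": -1},{"delta_pos": [0,0,0],"twist": [0,0,-0.2],"jaw": -1},{"delta_pos": [0,0,0],"twist": [0,0,-0.28],"jaw": -1},{"delta_pos": [0,0,0],"twist": [0,0,-0.34],"jaw": -1},{"delta_pos": [0,0,0],"twist": [0,0,-0.38],"jaw": -1},{"delta_pos": [0,0,0],"twist": [0,0,-0.4],"jaw": -1},{"delta_pos": [0,0,0],"twist": [0,0,-0.42],"jaw": -1},{"delta_pos": [0,0,0],"twist": [0,0,-0.43],"jaw": -1},{"delta_pos": [0,0,0],"twist": [0,0,-0.43],"jaw": -1}]' --force 35

```text
clock: 16.45
eef_pos: [0.4658, 0.206, 0.1265]
tcp_rot: [0.001, 0.259, 0.966, 0.002]
force: [-0.3, 0.4, 10.5]
opening: 0.0123
gripper_force: 80.2
```

```bash
cat >q.py <<'E'
from h import *
o=observe();p=pose(o);print(o["clock"],p[0],p[2],o["force"],o["moment"],o["opening"],o["gripper_force"])
E
python3 q.py
```

```text
16.45 [0.4658 0.206  0.1265] 59.99563423958924 [-0.3054  0.3501 10.4567] [ 0.1826  0.1261 -0.0788] 0.012257005749603669 80.20465135574341
```

Request:
apply_moves --increments '[{"delta_pos": [0,0,0],"twist": [0,0,0],"jaw": -0.9},{"delta_pos": [0,0,0],"twist": [0,0,-0.01],"jaw": -0.9},{"delta_pos": [0,0,0],"twist": [0,0,-0.02],"jaw": -0.9},{"delta_pos": [0,0,0],"twist": [0,0,-0.03],"jaw": -0.9},{"delta_pos": [0,0,0],"twist": [0,0,-0.04],"jaw": -0.9},{"delta_pos": [0,0,0],"twist": [0,0,-0.05],"jaw": -0.9},{"delta_pos": [0,0,0],"twist": [0,0,-0.06],"jaw": -0.9},{"delta_pos": [0,0,0],"twist": [0,0,-0.07],"jaw": -0.9},{"delta_pos": [0,0,0],"twist": [0,0,-0.07],"jaw": -0.9},{"delta_pos": [0,0,0],"twist": [0,0,-0.07],"jaw": -0.9}]' --force 35

```text
clock: 17.45
eef_pos: [0.4658, 0.2061, 0.1265]
tcp_rot: [0.001, 0.241, 0.97, 0.002]
force: [0.3, 1.6, 10.1]
opening: 0.0123
gripper_force: 80.2
```

```bash
python3 q.py
```

```text
17.45 [0.4658 0.2061 0.1265] 62.09248906168631 [ 0.294   1.6487 10.1382] [ 0.2056  0.1316 -0.0729] 0.01231810937982765 80.15772342681885
```

Request:
apply_moves --increments '[{"delta_pos": [0,0,0],"twist": [0,0,0],"jaw": -0.55},{"delta_pos": [0,0,0],"twist": [0,0,0],"jaw": -0.55},{"delta_pos": [0,0,0],"twist": [0,0,0],"jaw": -0.55},{"delta_pos": [0,0,0],"twist": [0,0,0],"jaw": -1},{"delta_pos": [0,0,0],"twist": [0,0,0],"jaw": -1},{"delta_pos": [0,0,0],"twist": [0,0,0],"jaw": -1},{"delta_pos": [0,0,0],"twist": [0,0,0],"jaw": -1},{"delta_pos": [0,0,0],"twist": [0,0,0],"jaw": -1},{"delta_pos": [0,0,0],"twist": [0,0,0],"jaw": -1},{"delta_pos": [0,0,0],"twist": [0,0,0],"jaw": -1}]' --force 28

```text
clock: 18.45
eef_pos: [0.4657, 0.206, 0.1262]
tcp_rot: [0.001, 0.241, 0.971, 0.002]
force: [0.6, 1.1, 8.4]
opening: 0.0134
gripper_force: 32.1
```

```bash
python3 q.py
```

```text
18.45 [0.4657 0.206  0.1262] 62.10496230718706 [0.6004 1.0677 8.4187] [ 0.2117 -0.0383 -0.0199] 0.013392559983578127 32.076183571480215
```

Request:
apply_moves --increments '[{"delta_pos": [0,0,0.008],"twist": [0,0,0],"jaw": -1},{"delta_pos": [0,0,0.016],"twist": [0,0,0],"jaw": -1},{"delta_pos": [0,0,0.024],"twist": [0,0,0],"jaw": -1},{"delta_pos": [0,0,0.03],"twist": [0,0,0],"jaw": -1},{"delta_pos": [0,0,0.03],"twist": [0,0,-0.02],"jaw": -1},{"delta_pos": [0,0,0.03],"twist": [0,0,-0.04],"jaw": -1},{"delta_pos": [0,0,0.03],"twist": [0,0,-0.06],"jaw": -1},{"delta_pos": [0,0,0.03],"twist": [0,0,-0.08],"jaw": -1},{"delta_pos": [0,0,0.03],"twist": [0,0,-0.1],"jaw": -1},{"delta_pos": [0,0,0.03],"twist": [0,0,-0.1],"jaw": -1}]'

```text
clock: 19.45
eef_pos: [0.4658, 0.2062, 0.1224]
tcp_rot: [0.001, 0.216, 0.976, 0.002]
force: [-1.4, 0.6, 15.4]
opening: 0.0133
gripper_force: 33.5
```

```bash
python3 q.py
```

```text
19.45 [0.4658 0.2062 0.1224] 65.10213800193064 [-1.352   0.5841 15.3951] [-0.0014  0.4082 -0.0868] 0.013260616998908811 33.5067428232378
```

Request:
apply_moves --increments '[{"delta_pos": [0,0,0],"twist": [0,0,-0.015],"jaw": -1},{"delta_pos": [0,0,0],"twist": [0,0,-0.03],"jaw": -1},{"delta_pos": [0,0,0],"twist": [0,0,-0.045],"jaw": -1},{"delta_pos": [0,0,0],"twist": [0,0,-0.06],"jaw": -1},{"delta_pos": [0,0,0],"twist": [0,0,-0.075],"jaw": -1},{"delta_pos": [0,0,0],"twist": [0,0,-0.09],"jaw": -1},{"delta_pos": [0,0,0],"twist": [0,0,-0.1],"jaw": -1},{"delta_pos": [0,0,0],"twist": [0,0,-0.1],"jaw": -1},{"delta_pos": [0,0,0],"twist": [0,0,-0.1],"jaw": -1},{"delta_pos": [0,0,0],"twist": [0,0,-0.1],"jaw": -1}]'

```text
clock: 20.45
eef_pos: [0.4658, 0.2063, 0.1224]
tcp_rot: [0.001, 0.19, 0.982, 0.002]
force: [-1.4, 0.3, 14.8]
opening: 0.0136
gripper_force: 33.5
```

```bash
python3 q.py
```

```text
20.45 [0.4658 0.2063 0.1224] 68.09659569119508 [-1.4276  0.2824 14.8366] [ 0.0493  0.4286 -0.1357] 0.013631933956825062 33.4936861539245
```

Request:
apply_moves --increments '[{"delta_pos": [0,0,0],"twist": [0,0,-0.015],"jaw": -1},{"delta_pos": [0,0,0],"twist": [0,0,-0.03],"jaw": -1},{"delta_pos": [0,0,0],"twist": [0,0,-0.045],"jaw": -1},{"delta_pos": [0,0,0],"twist": [0,0,-0.06],"jaw": -1},{"delta_pos": [0,0,0],"twist": [0,0,-0.075],"jaw": -1},{"delta_pos": [0,0,0],"twist": [0,0,-0.08],"jaw": -1},{"delta_pos": [0,0,0],"twist": [0,0,-0.08],"jaw": -1},{"delta_pos": [0,0,0],"twist": [0,0,-0.08],"jaw": -1},{"delta_pos": [0,0,0],"twist": [0,0,-0.08],"jaw": -1},{"delta_pos": [0,0,0],"twist": [0,0,-0.08],"jaw": -1}]'

```text
clock: 21.45
eef_pos: [0.4658, 0.2064, 0.1225]
tcp_rot: [0.002, 0.169, 0.986, 0.002]
force: [-1.7, 1.9, 14.5]
opening: 0.0132
gripper_force: 33.5
```

```bash
python3 q.py
```

```text
21.45 [0.4658 0.2064 0.1225] 70.495529427676 [-1.689   1.8575 14.5084] [ 0.0835  0.4342 -0.0583] 0.01320560442306066 33.4940929367167
```

Request:
apply_moves --increments '[{"delta_pos": [0,0,0],"twist": [0,0,-0.015],"jaw": -1},{"delta_pos": [0,0,0],"twist": [0,0,-0.03],"jaw": -1},{"delta_pos": [0,0,0],"twist": [0,0,-0.045],"jaw": -1},{"delta_pos": [0,0,0],"twist": [0,0,-0.06],"jaw": -1},{"delta_pos": [0,0,0],"twist": [0,0,-0.075],"jaw": -1},{"delta_pos": [0,0,0],"twist": [0,0,-0.09],"jaw": -1},{"delta_pos": [0,0,0],"twist": [0,0,-0.1],"jaw": -1},{"delta_pos": [0,0,0],"twist": [0,0,-0.1],"jaw": -1},{"delta_pos": [0,0,0],"twist": [0,0,-0.1],"jaw": -1},{"delta_pos": [0,0,0],"twist": [0,0,-0.1],"jaw": -1}]'

```text
clock: 22.45
eef_pos: [0.4658, 0.2065, 0.1225]
tcp_rot: [0.002, 0.143, 0.99, 0.002]
force: [-0.9, 1.2, 14.4]
opening: 0.0134
gripper_force: 33.5
```

```bash
python3 q.py
```

```text
22.45 [0.4658 0.2065 0.1225] 73.50461205144306 [-0.8938  1.2076 14.4312] [ 0.0812  0.4921 -0.0772] 0.013408844432130798 33.50688534969777
```

Request:
apply_moves --increments '[{"delta_pos": [0,0,0],"twist": [0,0,-0.015],"jaw": -1},{"delta_pos": [0,0,0],"twist": [0,0,-0.03],"jaw": -1},{"delta_pos": [0,0,0],"twist": [0,0,-0.045],"jaw": -1},{"delta_pos": [0,0,0],"twist": [0,0,-0.06],"jaw": -1},{"delta_pos": [0,0,0],"twist": [0,0,-0.075],"jaw": -1},{"delta_pos": [0,0,0],"twist": [0,0,-0.09],"jaw": -1},{"delta_pos": [0,0,0],"twist": [0,0,-0.1],"jaw": -1},{"delta_pos": [0,0,0],"twist": [0,0,-0.1],"jaw": -1},{"delta_pos": [0,0,0],"twist": [0,0,-0.1],"jaw": -1},{"delta_pos": [0,0,0],"twist": [0,0,-0.1],"jaw": -1}]'

```text
clock: 23.45
eef_pos: [0.4658, 0.2062, 0.1224]
tcp_rot: [0.002, 0.118, 0.993, 0.002]
force: [-0.9, 0.4, 14.5]
opening: 0.0135
gripper_force: 33.4
```

```bash
python3 q.py
```

```text
23.45 [0.4658 0.2062 0.1224] 76.44743993062157 [-0.8962  0.3531 14.5409] [-0.0197  0.4038 -0.2642] 0.013483149324618698 33.43631169776927
```

Request:
apply_moves --increments '[{"delta_pos": [0,0,0],"twist": [0,0,-0.01],"jaw": -1},{"delta_pos": [0,0,0],"twist": [0,0,-0.02],"jaw": -1},{"delta_pos": [0,0,0],"twist": [0,0,-0.03],"jaw": -1},{"delta_pos": [0,0,0],"twist": [0,0,-0.04],"jaw": -1},{"delta_pos": [0,0,0],"twist": [0,0,-0.05],"jaw": -1},{"delta_pos": [0,0,0],"twist": [0,0,-0.05],"jaw": -1},{"delta_pos": [0,0,0],"twist": [0,0,-0.05],"jaw": -1},{"delta_pos": [0,0,0],"twist": [0,0,-0.05],"jaw": -1},{"delta_pos": [0,0,0],"twist": [0,0,-0.05],"jaw": -1},{"delta_pos": [0,0,0],"twist": [0,0,-0.05],"jaw": -1}]'

```text
clock: 24.45
eef_pos: [0.466, 0.2062, 0.1225]
tcp_rot: [0.002, 0.105, 0.994, 0.002]
force: [-1.5, 1.2, 14.1]
opening: 0.0135
gripper_force: 33.4
```

```bash
python3 q.py
```

```text
24.45 [0.466  0.2062 0.1225] 77.94771358526147 [-1.5386  1.2331 14.0799] [ 0.0124  0.3232 -0.263 ] 0.013495380525548344 33.38374841790937
```

Request:
apply_moves --increments '[{"delta_pos": [0,0,0],"twist": [0,0,-0.01],"jaw": -1},{"delta_pos": [0,0,0],"twist": [0,0,-0.02],"jaw": -1},{"delta_pos": [0,0,0],"twist": [0,0,-0.03],"jaw": -1},{"delta_pos": [0,0,0],"twist": [0,0,-0.04],"jaw": -1},{"delta_pos": [0,0,0],"twist": [0,0,-0.05],"jaw": -1},{"delta_pos": [0,0,0],"twist": [0,0,-0.05],"jaw": -1},{"delta_pos": [0,0,0],"twist": [0,0,-0.05],"jaw": -1},{"delta_pos": [0,0,0],"twist": [0,0,-0.05],"jaw": -1},{"delta_pos": [0,0,0],"twist": [0,0,-0.05],"jaw": -1},{"delta_pos": [0,0,0],"twist": [0,0,-0.05],"jaw": -1}]'

```text
clock: 25.45
eef_pos: [0.466, 0.2062, 0.1224]
tcp_rot: [0.002, 0.092, 0.996, 0.002]
force: [-1.1, 0.3, 13.1]
opening: 0.0134
gripper_force: 33.3
```

```bash
python3 q.py
```

```text
25.45 [0.466  0.2062 0.1224] 79.4535444723892 [-1.1134  0.3471 13.1004] [ 0.0372  0.2608 -0.2404] 0.013416213644296147 33.34078478485026
```

Request:
apply_moves --increments '[{"delta_pos": [0,0,0.003],"twist": [0,0,-0.01],"jaw": -1},{"delta_pos": [0,0,0.003],"twist": [0,0,-0.02],"jaw": -1},{"delta_pos": [0,0,0.003],"twist": [0,0,-0.03],"jaw": -1},{"delta_pos": [0,0,0.003],"twist": [0,0,-0.04],"jaw": -1},{"delta_pos": [0,0,0.003],"twist": [0,0,-0.05],"jaw": -1},{"delta_pos": [0,0,0.003],"twist": [0,0,-0.06],"jaw": -1},{"delta_pos": [0,0,0.003],"twist": [0,0,-0.07],"jaw": -1},{"delta_pos": [0,0,0.003],"twist": [0,0,-0.07],"jaw": -1},{"delta_pos": [0,0,0.003],"twist": [0,0,-0.07],"jaw": -1},{"delta_pos": [0,0,0.003],"twist": [0,0,-0.07],"jaw": -1}]'

```text
clock: 26.45
eef_pos: [0.4662, 0.2063, 0.1224]
tcp_rot: [0.002, 0.074, 0.997, 0.002]
force: [-1.7, -0.8, 17.8]
opening: 0.0134
gripper_force: 34.7
```

```bash
python3 q.py
```

```text
26.45 [0.4662 0.2063 0.1224] 81.48823425883596 [-1.6739 -0.7674 17.768 ] [-0.0529  0.3931 -0.4758] 0.01340050558185428 34.71507696653134
```

Request:
apply_moves --increments '[{"delta_pos": [0,0,0],"twist": [0,0,-0.01],"jaw": -1},{"delta_pos": [0,0,0],"twist": [0,0,-0.02],"jaw": -1},{"delta_pos": [0,0,0],"twist": [0,0,-0.03],"jaw": -1},{"delta_pos": [0,0,0],"twist": [0,0,-0.04],"jaw": -1},{"delta_pos": [0,0,0],"twist": [0,0,-0.05],"jaw": -1},{"delta_pos": [0,0,0],"twist": [0,0,-0.05],"jaw": -1},{"delta_pos": [0,0,0],"twist": [0,0,-0.05],"jaw": -1},{"delta_pos": [0,0,0],"twist": [0,0,-0.05],"jaw": -1},{"delta_pos": [0,0,0],"twist": [0,0,-0.05],"jaw": -1},{"delta_pos": [0,0,0],"twist": [0,0,-0.05],"jaw": -1}]'

```text
clock: 27.45
eef_pos: [0.4665, 0.2063, 0.1224]
tcp_rot: [0.002, 0.062, 0.998, 0.002]
force: [-1.1, 0.6, 16.6]
opening: 0.0134
gripper_force: 36.9
```

```bash
python3 q.py
```

```text
27.45 [0.4665 0.2063 0.1224] 82.93661872936 [-1.0727  0.6392 16.5506] [ 0.011   0.2256 -0.7198] 0.013442533921702637 36.90267961093923
```

Request:
apply_moves --increments '[{"delta_pos": [0,0,0],"twist": [0,0,-0.005],"jaw": -1},{"delta_pos": [0,0,0],"twist": [0,0,-0.01],"jaw": -1},{"delta_pos": [0,0,0],"twist": [0,0,-0.015],"jaw": -1},{"delta_pos": [0,0,0],"twist": [0,0,-0.02],"jaw": -1},{"delta_pos": [0,0,0],"twist": [0,0,-0.025],"jaw": -1},{"delta_pos": [0,0,0],"twist": [0,0,-0.03],"jaw": -1},{"delta_pos": [0,0,0],"twist": [0,0,-0.03],"jaw": -1},{"delta_pos": [0,0,0],"twist": [0,0,-0.03],"jaw": -1},{"delta_pos": [0,0,0],"twist": [0,0,-0.03],"jaw": -1},{"delta_pos": [0,0,0],"twist": [0,0,-0.03],"jaw": -1}]'

```text
clock: 28.45
eef_pos: [0.4667, 0.2062, 0.1224]
tcp_rot: [0.002, 0.054, 0.999, 0.002]
force: [-0.7, 0.1, 15.8]
opening: 0.0132
gripper_force: 38.8
```

```bash
python3 q.py
```

```text
28.45 [0.4667 0.2062 0.1224] 83.80130152155617 [-0.7088  0.0705 15.8448] [-0.081   0.1491 -0.7801] 0.013157346954143877 38.78700628032675
```

Request:
apply_moves --increments '[{"delta_pos": [0,0,0],"twist": [0,0,0.025],"jaw": -1},{"delta_pos": [0,0,0],"twist": [0,0,0.05],"jaw": -1},{"delta_pos": [0,0,-0.01],"twist": [0,0,0.05],"jaw": -1},{"delta_pos": [0,0,-0.02],"twist": [0,0,0.05],"jaw": -1},{"delta_pos": [0,0,-0.03],"twist": [0,0,0.05],"jaw": -1},{"delta_pos": [0,0,-0.04],"twist": [0,0,0.05],"jaw": -1},{"delta_pos": [0,0,-0.05],"twist": [0,0,0.05],"jaw": -1},{"delta_pos": [0,0,-0.06],"twist": [0,0,0.05],"jaw": -1},{"delta_pos": [0,0,-0.07],"twist": [0,0,0.05],"jaw": -1},{"delta_pos": [0,0,-0.08],"twist": [0,0,0.05],"jaw": -1}]'

```text
clock: 29.45
eef_pos: [0.4648, 0.2054, 0.1314]
tcp_rot: [0.0, 0.066, 0.998, 0.001]
force: [5.0, 2.8, -4.8]
opening: 0.0133
gripper_force: 30.6
```

```bash
python3 q.py
```

```text
29.45 [0.4648 0.2054 0.1314] 82.45099299151867 [ 5.0118  2.7851 -4.8417] [ 0.792  -1.2034 -0.42  ] 0.013338377135813526 30.577319600852206
```

Request:
apply_moves --increments '[{"delta_pos": [0,0,0],"twist": [0,0,0.02],"jaw": -1},{"delta_pos": [-0.002,0.001,0],"twist": [0,0,0.04],"jaw": -1},{"delta_pos": [-0.004,0.002,0],"twist": [0,0,0.06],"jaw": -1},{"delta_pos": [-0.005,0.003,0],"twist": [0,0,0.08],"jaw": -1},{"delta_pos": [-0.005,0.003,0],"twist": [0,0,0.09],"jaw": -1},{"delta_pos": [-0.005,0.003,0],"twist": [0,0,0.09],"jaw": -1},{"delta_pos": [-0.005,0.003,0],"twist": [0,0,0.09],"jaw": -1},{"delta_pos": [-0.005,0.003,0],"twist": [0,0,0.09],"jaw": -1},{"delta_pos": [-0.005,0.003,0],"twist": [0,0,0.09],"jaw": -1},{"delta_pos": [-0.005,0.003,0],"twist": [0,0,0.09],"jaw": -1}]'

```text
clock: 30.45
eef_pos: [0.4649, 0.2052, 0.1318]
tcp_rot: [-0.0, 0.089, 0.996, 0.0]
force: [3.6, 2.4, 4.4]
opening: 0.0132
gripper_force: 32.1
```

```bash
python3 q.py
```

```text
30.45 [0.4649 0.2052 0.1318] 79.7968119907857 [3.6216 2.4289 4.3566] [ 0.5758 -0.8918 -0.0523] 0.013227458744273177 32.111761550853686
```

Request:
apply_moves --increments '[{"delta_pos": [-0.002,0.001,-0.01],"twist": [0,0,0],"jaw": -1},{"delta_pos": [-0.004,0.002,-0.02],"twist": [0,0,0],"jaw": -1},{"delta_pos": [-0.005,0.003,-0.03],"twist": [0,0,0],"jaw": -1},{"delta_pos": [-0.005,0.003,-0.04],"twist": [0,0,0],"jaw": -1},{"delta_pos": [-0.005,0.003,-0.045],"twist": [0,0,0],"jaw": -1},{"delta_pos": [-0.005,0.003,-0.05],"twist": [0,0,0],"jaw": -1},{"delta_pos": [-0.005,0.003,-0.05],"twist": [0,0,0],"jaw": -1},{"delta_pos": [-0.005,0.003,-0.05],"twist": [0,0,0],"jaw": -1},{"delta_pos": [-0.005,0.003,-0.05],"twist": [0,0,0],"jaw": -1},{"delta_pos": [-0.005,0.003,-0.05],"twist": [0,0,0],"jaw": -1}]'

```text
clock: 31.45
eef_pos: [0.4655, 0.2053, 0.1391]
tcp_rot: [-0.001, 0.089, 0.996, 0.0]
force: [-0.0, 0.4, -0.9]
opening: 0.0134
gripper_force: 30.6
```

```bash
python3 q.py
```

```text
31.45 [0.4655 0.2053 0.1391] 79.79307047044057 [-0.0456  0.3694 -0.9092] [ 0.0344 -0.0091 -0.0066] 0.013404233628292905 30.63423927873373
```

Request:
apply_moves --increments '[{"delta_pos": [0,0,-0.06],"twist": [0,0,0],"jaw": -1},{"delta_pos": [0,0,-0.16],"twist": [0,0,0],"jaw": -1},{"delta_pos": [0,0,-0.28],"twist": [0,0,0],"jaw": -1},{"delta_pos": [0,0,-0.4],"twist": [0,0,0],"jaw": -1},{"delta_pos": [0,0,-0.5],"twist": [0,0,0],"jaw": -1},{"delta_pos": [-0.02,-0.08,-0.53],"twist": [0,0,0],"jaw": -1},{"delta_pos": [-0.05,-0.22,-0.53],"twist": [0,0,0],"jaw": -1},{"delta_pos": [-0.09,-0.4,-0.53],"twist": [0,0,0],"jaw": -1},{"delta_pos": [-0.13,-0.6,-0.53],"twist": [0,0,0],"jaw": -1},{"delta_pos": [-0.17,-0.8,-0.53],"twist": [0,0,0],"jaw": -1}]'

```text
clock: 32.45
eef_pos: [0.4695, 0.0819, 0.2193]
tcp_rot: [-0.0, 0.089, 0.996, 0.0]
force: [0.8, 0.1, -0.0]
opening: 0.0135
gripper_force: 30.7
```

Request:
apply_moves --increments '[{"delta_pos": [-0.04,-0.2,0],"twist": [0,0,0],"jaw": -1},{"delta_pos": [-0.08,-0.4,0],"twist": [0,0,0],"jaw": -1},{"delta_pos": [-0.12,-0.58,0],"twist": [0,0,0],"jaw": -1},{"delta_pos": [-0.16,-0.74,0],"twist": [0,0,0],"jaw": -1},{"delta_pos": [-0.2,-0.88,0],"twist": [0,0,0],"jaw": -1},{"delta_pos": [-0.22,-0.96,0],"twist": [0,0,0],"jaw": -1},{"delta_pos": [-0.23,-1,0],"twist": [0,0,0],"jaw": -1},{"delta_pos": [-0.23,-1,0],"twist": [0,0,0],"jaw": -1},{"delta_pos": [-0.23,-1,0],"twist": [0,0,0],"jaw": -1},{"delta_pos": [-0.23,-1,0],"twist": [0,0,0],"jaw": -1}]'

```text
clock: 33.45
eef_pos: [0.4769, -0.0698, 0.2185]
tcp_rot: [-0.0, 0.088, 0.996, 0.0]
force: [-0.3, -0.1, 0.0]
opening: 0.0132
gripper_force: 30.7
```

```bash
python3 - <<'E'
from h import *
o=observe();print(o["clock"],pose(o),o["joint_pos"],o["force"],togo(o,(.478,-.188,.06),80))
w1=np.load("w1.npy",allow_pickle=True).item();w=cam("wrist",w1)
print([onplane(w,q,.016) for q in [(187,123),(58,178),(-3,33)]])
im=read_camera("wrist")[:,:,::-1];s=read_camera("side")[:,:,::-1]
c=np.zeros((480,800,3),np.uint8);c[:330,:440]=cv2.resize(im,(440,330))
b=cv2.resize(s[200:380,225:385],(355,400));c[:400,442:797]=b;cv2.imwrite("pics/c5.png",c)
E
```

```text
33.45 (array([ 0.4769, -0.0698,  0.2185]), array([[-0.9845,  0.1753, -0.0008],
       [ 0.1753,  0.9845,  0.0011],
       [ 0.001 ,  0.0009, -1.    ]]), np.float64(79.90268861388844)) [ 0.3614  0.2241 -0.3227  1.9982  0.0865  0.9331  1.3892] [-0.2929 -0.1086  0.0372] (array([-0.1462, -0.7755,  1.056 ]), array([ 0.0017, -0.0019, -0.0032]))
[array([ 0.5304, -0.1171,  0.016 ]), array([ 0.543 , -0.2456,  0.016 ]), array([ 0.4224, -0.2399,  0.016 ])]
```

View pics/c5.png

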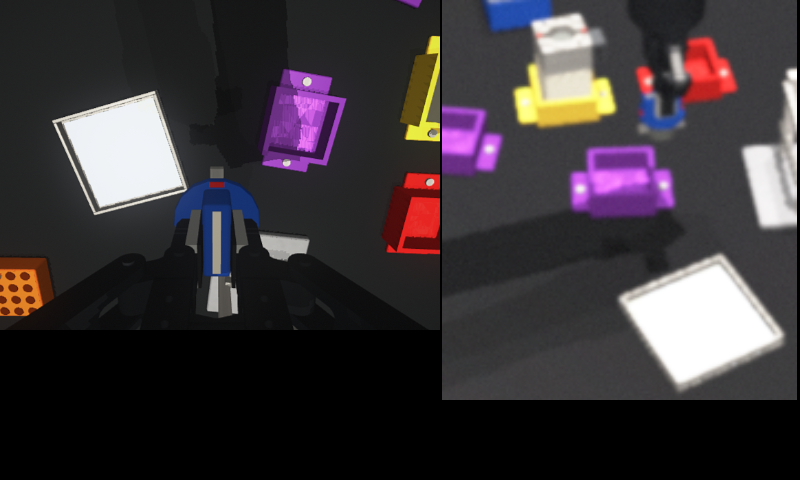

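Request:
apply_moves --increments '[{"delta_pos": [-0.03,-0.15,0],"twist": [0,0,0],"jaw": -1},{"delta_pos": [-0.06,-0.33,0],"twist": [0,0,0],"jaw": -1},{"delta_pos": [-0.1,-0.5,0],"twist": [0,0,0],"jaw": -1},{"delta_pos": [-0.12,-0.65,0.1],"twist": [0,0,0],"jaw": -1},{"delta_pos": [-0.14,-0.75,0.25],"twist": [0,0,0],"jaw": -1},{"delta_pos": [-0.14,-0.75,0.4],"twist": [0,0,0],"jaw": -1},{"delta_pos": [-0.14,-0.75,0.55],"twist": [0,0,0],"jaw": -1},{"delta_pos": [-0.14,-0.75,0.7],"twist": [0,0,0],"jaw": -1},{"delta_pos": [-0.14,-0.75,0.82],"twist": [0,0,0],"jaw": -1},{"delta_pos": [-0.14,-0.75,0.9],"twist": [0,0,0],"jaw": -1}]'

```text
clock: 34.55
eef_pos: [0.4771, -0.1847, 0.082]
tcp_rot: [-0.001, 0.089, 0.996, 0.001]
force: [0.5, -0.4, -0.9]
opening: 0.0133
gripper_force: 30.6
```

Request:
apply_moves --increments '[{"delta_pos": [0,0,0.08],"twist": [0,0,0],"jaw": -1},{"delta_pos": [0,0,0.14],"twist": [0,0,0],"jaw": -1},{"delta_pos": [0,0,0.2],"twist": [0,0,0],"jaw": -1},{"delta_pos": [0,0,0.24],"twist": [0,0,0],"jaw": -1},{"delta_pos": [0,0,0.26],"twist": [0,0,0],"jaw": -1},{"delta_pos": [0,0,0.27],"twist": [0,0,0],"jaw": -1},{"delta_pos": [0,0,0.275],"twist": [0,0,0],"jaw": -1},{"delta_pos": [0,0,0.275],"twist": [0,0,0],"jaw": -1},{"delta_pos": [0,0,0.275],"twist": [0,0,0],"jaw": -1},{"delta_pos": [0,0,0.275],"twist": [0,0,0],"jaw": -1}]'

```text
clock: 35.55
eef_pos: [0.4777, -0.1854, 0.0424]
tcp_rot: [-0.0, 0.089, 0.996, 0.0]
force: [-0.2, 0.9, -1.0]
opening: 0.0133
gripper_force: 30.6
```

```bash
python3 q.py
```

```text
35.55 [ 0.4777 -0.1854  0.0424] 79.79436787180767 [-0.2105  0.8852 -1.024 ] [ 0.0304 -0.0433 -0.0613] 0.013294691877078785 30.640257317572832
```

Expected contact about 0.035; go 5 mm, then feel.

Request:
apply_moves --increments '[{"delta_pos": [0,0,0.006],"twist": [0,0,0],"jaw": -1},{"delta_pos": [0,0,0.012],"twist": [0,0,0],"jaw": -1},{"delta_pos": [0,0,0.018],"twist": [0,0,0],"jaw": -1},{"delta_pos": [0,0,0.024],"twist": [0,0,0],"jaw": -1},{"delta_pos": [0,0,0.03],"twist": [0,0,0],"jaw": -1},{"delta_pos": [0,0,0.034],"twist": [0,0,0],"jaw": -1},{"delta_pos": [0,0,0.038],"twist": [0,0,0],"jaw": -1},{"delta_pos": [0,0,0.04],"twist": [0,0,0],"jaw": -1},{"delta_pos": [0,0,0.04],"twist": [0,0,0],"jaw": -1},{"delta_pos": [0,0,0.04],"twist": [0,0,0],"jaw": -1}]'

```text
clock: 36.55
eef_pos: [0.4776, -0.1853, 0.0362]
tcp_rot: [-0.0, 0.089, 0.996, 0.0]
force: [-0.1, 0.6, 0.2]
opening: 0.0138
gripper_force: 30.6
```

```bash
python3 q.py
```

```text
36.55 [ 0.4776 -0.1853  0.0362] 79.79719802902962 [-0.1314  0.6429  0.1726] [ 0.0011  0.0484 -0.0435] 0.013786828232799971 30.639202818274498
```

Just about touching; 1 mm more.

Request:
apply_moves --increments '[{"delta_pos": [0,0,0.002],"twist": [0,0,0],"jaw": -1},{"delta_pos": [0,0,0.004],"twist": [0,0,0],"jaw": -1},{"delta_pos": [0,0,0.006],"twist": [0,0,0],"jaw": -1},{"delta_pos": [0,0,0.007],"twist": [0,0,0],"jaw": -1},{"delta_pos": [0,0,0.007],"twist": [0,0,0],"jaw": -1},{"delta_pos": [0,0,0.007],"twist": [0,0,0],"jaw": -1},{"delta_pos": [0,0,0.007],"twist": [0,0,0],"jaw": -1},{"delta_pos": [0,0,0.007],"twist": [0,0,0],"jaw": -1},{"delta_pos": [0,0,0.007],"twist": [0,0,0],"jaw": -1},{"delta_pos": [0,0,0.007],"twist": [0,0,0],"jaw": -1}]'

```text
clock: 37.55
eef_pos: [0.4775, -0.1853, 0.0351]
tcp_rot: [-0.0, 0.089, 0.996, 0.0]
force: [-1.0, -0.3, -0.9]
opening: 0.0133
gripper_force: 30.6
```

```bash
python3 q.py
```

```text
37.55 [ 0.4775 -0.1853  0.0351] 79.79813735630663 [-1.0311 -0.3214 -0.9065] [-0.0013  0.0204  0.0153] 0.013283781088938703 30.63886184245348
```

Not yet touching (0.2 was noise). Another 1.5 mm.

Request:
apply_moves --increments '[{"delta_pos": [0,0,0.002],"twist": [0,0,0],"jaw": -1},{"delta_pos": [0,0,0.004],"twist": [0,0,0],"jaw": -1},{"delta_pos": [0,0,0.006],"twist": [0,0,0],"jaw": -1},{"delta_pos": [0,0,0.008],"twist": [0,0,0],"jaw": -1},{"delta_pos": [0,0,0.01],"twist": [0,0,0],"jaw": -1},{"delta_pos": [0,0,0.01],"twist": [0,0,0],"jaw": -1},{"delta_pos": [0,0,0.01],"twist": [0,0,0],"jaw": -1},{"delta_pos": [0,0,0.01],"twist": [0,0,0],"jaw": -1},{"delta_pos": [0,0,0.01],"twist": [0,0,0],"jaw": -1},{"delta_pos": [0,0,0.01],"twist": [0,0,0],"jaw": -1}]'

```text
clock: 38.55
eef_pos: [0.4776, -0.1853, 0.0345]
tcp_rot: [-0.0, 0.089, 0.996, 0.0]
force: [-2.4, 1.3, 9.0]
opening: 0.0131
gripper_force: 32.7
```

```bash
python3 q.py
```

```text
38.55 [ 0.4776 -0.1853  0.0345] 79.7984763208326 [-2.3925  1.2875  9.0003] [ 0.198   0.6094 -0.0068] 0.013054120218288846 32.67509887913093
```

Request:
apply_moves --increments '[{"delta_pos": [0,0,-0.005],"twist": [0,0,0],"jaw": -1},{"delta_pos": [0,0,-0.005],"twist": [0,0,0],"jaw": -0.7},{"delta_pos": [0,0,-0.005],"twist": [0,0,0],"jaw": -0.45},{"delta_pos": [0,0,-0.005],"twist": [0,0,0],"jaw": -0.2},{"delta_pos": [0,0,-0.005],"twist": [0,0,0],"jaw": -0.2},{"delta_pos": [0,0,-0.005],"twist": [0,0,0],"jaw": -0.2},{"delta_pos": [0,0,-0.05],"twist": [0,0,0],"jaw": -0.2},{"delta_pos": [0,0,-0.15],"twist": [0,0,0],"jaw": -0.2},{"delta_pos": [0,0,-0.3],"twist": [0,0,0],"jaw": -0.2},{"delta_pos": [0,0,-0.5],"twist": [0,0,0],"jaw": -0.2}]'

```text
clock: 39.55
eef_pos: [0.4767, -0.185, 0.1089]
tcp_rot: [-0.002, 0.089, 0.996, 0.001]
force: [1.0, -0.2, 0.1]
opening: 0.0345
gripper_force: 0.0
```

Request:
apply_moves --increments '[{"delta_pos": [0,0,-0.15],"twist": [0,0,0],"jaw": 0},{"delta_pos": [0,0,-0.3],"twist": [0,0,0],"jaw": 0},{"delta_pos": [0,0,-0.45],"twist": [0,0,0],"jaw": 0},{"delta_pos": [0,0,-0.6],"twist": [0,0,0],"jaw": 0},{"delta_pos": [0,0,-0.7],"twist": [0,0,0],"jaw": 0},{"delta_pos": [0,0,-0.7],"twist": [0,0,0],"jaw": 0},{"delta_pos": [0,0,-0.7],"twist": [0,0,0],"jaw": 0},{"delta_pos": [0,0,-0.7],"twist": [0,0,0],"jaw": 0},{"delta_pos": [0,0,-0.7],"twist": [0,0,0],"jaw": 0},{"delta_pos": [0,0,-0.7],"twist": [0,0,0],"jaw": 0}]'

```text
clock: 40.55
eef_pos: [0.4773, -0.1853, 0.2128]
tcp_rot: [-0.001, 0.089, 0.996, 0.001]
force: [-0.2, 0.2, 0.4]
opening: 0.0426
gripper_force: 0.0
```

```bash
python3 q.py; python3 - <<'E'
from h import *
im=read_camera("wrist")[:,:,::-1];s=read_camera("side")[:,:,::-1]
c=np.zeros((480,800,3),np.uint8);c[:330,:440]=cv2.resize(im,(440,330))
b=cv2.resize(s[200:380,225:385],(355,400));c[:400,442:797]=b;cv2.imwrite("pics/c6.png",c)
E
```

```text
40.55 [ 0.4773 -0.1853  0.2128] 79.80051576105208 [-0.167   0.151   0.3813] [ 0.0436 -0.0497 -0.0063] 0.042604532163735144 0.0
```

View pics/c6.png

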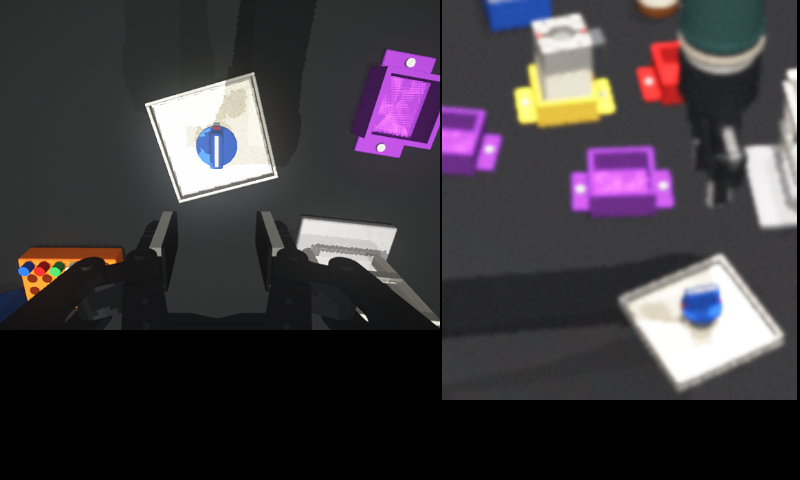

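```bash
python3 -c "
from plant import *
print(sign_off())"
```

```text
the job is handed in; nothing more can be done
None
```

I handed the job in at about 41 s of the 72 s allowed: the canister stands upright in the yellow holder, and the cap, turned to its stop at about 0.8 N m, stands grip up on the paper in the tray. The cap bound briefly as I lifted it and came free after I backed it off about 3°. I judged "fully down" from the side picture and the height at which the canister touched the floor, and did not measure it again after the cap came out.

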